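# Prove a locker padlock: seat it, dial it, open it, show it

## Task

Before this dial padlock is given out for a pupil's locker, prove that it opens: set it dial upwards on the metal plate, centred flat between the dowel pins, and let go of it. With the lock standing there, turn the dial clockwise, click by click, until its pointer nose clicks into line with the raised mark beside the shackle, then pull the shackle straight out as far as it goes. Lift the lock by its open shackle well clear of the plate and finish holding it up there, still open, leaving the mug, tape and scissors where they are.

Things in the scene. Friction and masses are not known exactly. Their poses are not given: they have to be found in the camera images.
- lock_center (a point): Loose steel padlock lying on its back, dial up, about 0.36 kg; case 62 (x) x 54 (y) x 28 mm (z). This point: centre of the case, 14 mm above its underside. The shackle sticks out towards its -x; z is up through the dial. May be gripped across its 54 mm width. The small raised mark on its top stands at the -x edge, beside the shackle.
- dial_grip (a point): Dial, 42 mm disc on the case's top, axis upright through the case's centre, with a grip bar 32 x 10 mm across it. Disc top 5 mm, bar top 23 mm above the case's top. This point: on the axis, 14.5 mm above the case's top. It turns with the dial: bar along its x, the narrow pointer nose at the bar's -x end, reaching 24 mm from the axis.
- dial (a joint): Dial angle (rad): 0 with the nose at the mark (opening position), growing anticlockwise seen from above. 12 click notches, every 0.524 rad; starts 1 to 3 notches anticlockwise of the mark. A click takes about 0.1 N m; let go, it settles in the nearest notch. The shackle is free only within about 0.15 rad of 0.
- shackle_grip (a point): U-shaped shackle of 7 mm round steel bar, lying level, 40 mm wide over its two legs, sticking out 46 mm from the case's -x end when shut. This point: midway between the straight legs, at the height of their axes (14 mm above the case's underside), 19 mm from the case's end when shut. May be gripped across both legs (40 mm along y).
- shackle (a joint): How far the shackle is pulled out of the case (m): 0 shut, 0.018 at its stop. Slides along the lock's -x with about 1.5 N of friction and stays where it is left; locked (1 mm play) unless the dial is at its mark.
- stage_seat (a point): Fixed plate 92 (x) x 100 (y) x 8 mm with 8 dowel pins, 8 mm thick, 8.5 mm high, cone-topped, two on each side of a 65 (x) x 57 mm (y) space that takes the lock with 1.5 mm spare all round, either way round. Fingers have 20 mm free each way from the middle of its long sides. This point: 14 mm above the middle of the plate's top, where a seated lock's centre lies.
- mug: Bystander: spotted mug, 91 mm high, standing; origin at the centre of its underside.
- tape: Bystander: roll of tape lying flat, 96 mm across and 25 mm high; origin at the centre of its underside.
- scissors: Bystander: pair of scissors lying flat, 184 mm long; origin at the centre of its underside.
There are look-alikes about, which are no part of the job. Of the things that look like the part that bears stage_seat, take the one that is farthest to the robot's left at the start.

How it is judged:
On the way, in this order (a step that is already met when the one before it is completed fails the run):
1. the lock sits flat between the dowel pins, let go, with the shackle still shut (horizontal distance between lock_center and stage_seat below 0.005 m and z of lock_center in the frame of stage_seat between -0.004 and 0.004 m and angle between the x axis of lock_center and the x axis of stage_seat, either way round below 0.1 rad and contact force between the fingers and lock below 0.3 N and value of joint shackle below 0.004 m), for 0.2 s.
2. the dial's nose stands at the mark while the lock is seated (horizontal distance between lock_center and stage_seat below 0.005 m and z of lock_center in the frame of stage_seat between -0.004 and 0.004 m and angle between the x axis of lock_center and the x axis of stage_seat, either way round below 0.1 rad and value of joint dial between -0.16 and 0.16 rad), for 0.2 s.
3. the shackle is pulled open while the lock is seated (horizontal distance between lock_center and stage_seat below 0.005 m and z of lock_center in the frame of stage_seat between -0.004 and 0.004 m and angle between the x axis of lock_center and the x axis of stage_seat, either way round below 0.1 rad and value of joint shackle above 0.014 m), for 0.1 s.
At the end, for the whole second after the job is handed in: The fingers grip the shackle (over 2 N) and hold the lock still with case and shackle both more than 80 mm above the table, off the plate, the shackle at least 13 mm out and the dial within 0.16 rad of its mark (height (world z) of each of lock_center, shackle_grip above 0.08 m and value of joint shackle above 0.013 m and contact force between the fingers and shackle above 2 N and contact force between lock and stage below 0.1 N and linear speed of lock below 0.03 m/s and value of joint dial between -0.16 and 0.16 rad); the arm keeps its last pose, push and grip.
It fails at once if the mug is shifted by more than 20 mm (distance of mug from where it was at the start of the episode above 0.02 m).
It fails at once if the tape is shifted by more than 20 mm (distance of tape from where it was at the start of the episode above 0.02 m).
It fails at once if the scissors is shifted by more than 20 mm (distance of scissors from where it was at the start of the episode above 0.02 m).
It also fails if it takes over 69 s, if anything falls off the work surface, if the arm or the gripper's body presses on something with over 40 N, if the wrist force passes 120 N, or if a joint passes its speed limit or range.

## Robot

A 6-joint arm with a two-finger parallel gripper is mounted at the origin on the work surface; the furniture and walls round the work are solid. World frame = base frame: x ahead of the robot, y to its left, z up, the work surface at z = 0. Lengths are in m, angles in rad, forces in N, time in s.
With the tool pointing down it reaches from about 0.275 to 1 m from the base axis. Payload 8.4 kg.
Tool frame: the origin (TCP) lies at the very end of the fingers, on their centre line; the grasp point (between the pads) lies behind it (env.grip_point_offset is the z of the grasp point in the tool frame, in m); z points along the fingers, y is the line along which they close (so a half turn about z gives the same grasp; the last joint's range is limited). The gripper opens to 85 mm and grips with 20 to 120 N. Pads are 22 mm wide; open, the fingers measure 114 mm over their backs; the gripper's body (76 mm by 85 mm) begins 54 mm behind the grasp point. The pads swing forward as they close: fully open they stand 13 mm farther back than shut.
Start: joints at [-0.002, 0.353, 1.633, -0, 1.155, -0.002], TCP at [0.625, -0, 0.231] pointing down, gripper open.
Joint ranges: [-2.63, 2.63], [-0.92, 2.1], [0.06, 2.66], [-1.3, 4.44], [0, 2.69], [-3.02, 3.02]. Speed limits (rad/s): [2.22, 2.22, 2.79, 3.14, 3.14, 3.14].

## Interface

Orientations are given as a 3x3 rotation matrix whose columns are the frame's x, y, z axes.
In Python, from workcell import env, hand, kin, cams, sign_off, masks_of, read_time_s, read_qpos, read_qvel, read_effort, read_eef_pos, read_orientation, read_force, read_wrist_torque, read_grip_width, read_gripper_force gives the robot as it stands. The module is installed in compiled form; this text tells all that it offers. Calls block until the motion is done:
- env.movep(position, orientation): joint-space move of the TCP to a pose.
- env.servo_line(position, orientation=None, vel=0.15, f_stop=None): straight line of the TCP; orientation=None keeps the orientation; vel is the mean speed in m/s. With f_stop (N) it stops when the force on the tool has changed by that much, and returns True; else False.
- env.move_joints(angles): joint-space move.
- hand.move_gripper(opening, strength=None): finger opening in m; strength is the grip in N (None keeps the last); returns when the fingers have stopped.
- env.wait(seconds).
- kin.inverse_kinematics(position, orientation): joint angles nearest the present ones, or None.
- cams.get_image(name): name is "scene" or "side" or "wrist"; returns (picture, depth): 384x512x3 uint8, blue, green, red; 384x512 float32, m along the optical axis (not along the pixel's ray), 0 where there is no reading.
- cams.camera_params(name): a dict with "fx", "fy", "cx", "cy" (pixels), "dist" ([k1, k2, p1, p2, k3] as OpenCV has them; the pictures are not rectified), "camera_from_world" (4x4, takes a point from world to camera coordinates). Camera axes: x right, y down, z forward; pixel columns grow to the right and rows downward; lengths in m; the calibration is good to about 2 mm. A picture is of the moment at which its call begins: read the wrist's pose just before it. camera_params takes no time and is no camera call; for the wrist camera it gives the pose at the moment of the call.
A pose or a line that the arm cannot do raises env.PlanningError and nothing moves.
- sign_off(): hands the job in; it is judged then, once.
Trained networks look in the newest picture that a camera, given by its name, has taken for a name from the list of things; names that differ only in an ending like _2 or _b are one class to them, and where a whole thing is asked for, a point or a joint stands for the part that bears it (a point fixed in the world has none). Each returns a list of dicts, best first, with "p" (0 to 1); they miss things now and then, are a little off and sometimes report something else, mostly with a low value. They report only what shows in the picture. A call takes as long as a camera call. They do not tell look-alikes from the thing itself.
- masks_of(camera, name): "mask" (384x512 bool, what is visible of it) and "location" ([column, row] in pixels, amid what is visible of it).
Readings, each from a call of its own:
- read_time_s(): time.
- read_qpos(): joint angles.
- read_qvel(): joint speeds.
- read_effort(): joint torques, N m.
- read_eef_pos(): TCP position.
- read_orientation(): TCP orientation.
- read_force(): force on the tool from outside, world axes, zero at the start.
- read_wrist_torque(): the same for the moment, N m.
- read_grip_width(): finger opening in m.
- read_gripper_force(): force on a finger pad.
Only numpy, scipy, OpenCV 4.12 (cv2) and the standard library are available. Lean on these libraries where they do the work, as an engineer would, in place of code of your own. Each camera call takes 0.05 s, during which the arm holds its last target. There are 200 camera calls.

## Working session

There is one attempt and no reset: what is moved stays moved. The work goes in short steps, each a Python script; the robot and the scene stay as the last script left them, time stands still between calls to the robot, and variables do not carry over. Pictures are saved under pics/ and viewed, at most 10 in all, crops included, and the job is handed in when it is done.

```bash
mkdir -p pics
cat > h.py <<'E'
import numpy as np, cv2
from workcell import *
def pix2w(cam,uv,depth=None,z=None,P=None):
    P=P or cams.camera_params(cam)
    K=np.array([[P["fx"],0,P["cx"]],[0,P["fy"],P["cy"]],[0,0,1.]])
    uv=np.atleast_2d(np.asarray(uv,float))
    n=cv2.undistortPoints(uv.reshape(-1,1,2),K,np.array(P["dist"],float)).reshape(-1,2)
    r=np.c_[n,np.ones(len(n))]
    T=np.linalg.inv(np.array(P["camera_from_world"])); R,t=T[:3,:3],T[:3,3]
    d=r@R.T
    if z is not None: return t+d*((z-t[2])/d[:,2])[:,None]
    return t+d*np.asarray(depth).reshape(-1,1)
def w2pix(P,X):
    T=np.array(P["camera_from_world"]);K=np.array([[P["fx"],0,P["cx"]],[0,P["fy"],P["cy"]],[0,0,1.]])
    return cv2.projectPoints(np.atleast_2d(np.asarray(X,float)),cv2.Rodrigues(T[:3,:3])[0],T[:3,3],K,np.array(P["dist"],float))[0].reshape(-1,2)
def cloud(cam,mask,depth,P=None):
    v,u=np.nonzero(mask&(depth>0)); return pix2w(cam,np.c_[u,v],depth[v,u],P=P)
def down(yaw): # tool z down, closing line (y) at world angle yaw
    y=np.array([np.cos(yaw),np.sin(yaw),0]);z=np.array([0,0,-1.]);x=np.cross(y,z)
    return np.c_[x,y,z]
E
python3 - <<'E'
from h import *
print(env.grip_point_offset)
ims=[]
for c in ["scene","side"]:
    im,d=cams.get_image(c);ims.append(im);P=cams.camera_params(c)
    print(c,np.linalg.inv(np.array(P["camera_from_world"]))[:3,3].round(3))
    for n in ["lock_center","dial_grip","shackle_grip","stage_seat","mug","tape","scissors"]:
        try:
            for r in masks_of(c,n)[:5]:
                X=cloud(c,r["mask"],d,P);
                print(n,round(r["p"],2),np.round(r["location"]),r["mask"].sum(),np.median(X,0).round(3),np.percentile(X,3,axis=0).round(3),np.percentile(X,97,axis=0).round(3))
        except Exception as e: print(n,repr(e))
    np.save(f"pics/{c}_d.npy",d); cv2.imwrite(f"pics/{c}0.png",im)
cv2.imwrite("pics/both.png",cv2.resize(np.vstack(ims),None,fx=.78,fy=.78))
print(read_time_s())
E
```

```text
-0.0187
scene [-0.21   1.009  1.049]
lock_center 0.5 [283. 191.] 238 [ 0.523 -0.168  0.026] [ 0.495 -0.209  0.001] [ 0.557 -0.148  0.05 ]
dial_grip 0.5 [284. 186.] 52 [ 0.526 -0.174  0.034] [ 0.514 -0.198  0.029] [ 0.547 -0.164  0.051]
stage_seat 0.91 [268. 248.] 656 [0.407 0.096 0.007] [0.363 0.045 0.001] [0.452 0.142 0.014]
stage_seat 0.9 [245. 218.] 505 [0.556 0.012 0.007] [ 0.514 -0.038  0.002] [0.6   0.057 0.013]
stage_seat 0.86 [314. 218.] 519 [ 0.36  -0.143  0.007] [ 0.317 -0.194  0.001] [ 0.407 -0.098  0.015]
stage_seat 0.76 [215. 241.] 635 [0.566 0.181 0.007] [ 0.523  0.131 -0.001] [0.615 0.226 0.013]
mug 0.93 [164. 266.] 951 [0.571 0.387 0.056] [0.536 0.331 0.007] [0.616 0.422 0.089]
tape 0.79 [204. 195.] 341 [0.733 0.027 0.018] [ 0.69  -0.013 -0.001] [0.775 0.073 0.027]
scissors 0.71 [309. 176.] 153 [ 0.499 -0.34   0.007] [ 0.46  -0.389 -0.   ] [ 0.529 -0.301  0.013]
side [ 0.156 -0.955  0.895]
lock_center 0.65 [271. 247.] 518 [ 0.524 -0.196  0.026] [ 0.49  -0.22   0.007] [ 0.56  -0.167  0.05 ]
dial_grip 0.45 [271. 243.] 186 [ 0.527 -0.189  0.035] [ 0.513 -0.204  0.028] [ 0.548 -0.171  0.052]
stage_seat 0.77 [192. 203.] 675 [0.409 0.086 0.007] [0.369 0.042 0.003] [0.451 0.136 0.012]
stage_seat 0.7 [233. 169.] 577 [0.568 0.172 0.007] [0.526 0.126 0.003] [0.611 0.223 0.012]
stage_seat 0.66 [249. 204.] 774 [0.56  0.002 0.007] [ 0.517 -0.044  0.001] [0.603 0.053 0.013]
stage_seat 0.61 [204. 261.] 1037 [ 0.363 -0.155  0.008] [ 0.323 -0.198  0.003] [ 0.405 -0.106  0.013]
mug 0.77 [211. 128.] 706 [0.576 0.353 0.061] [0.54  0.318 0.008] [0.61  0.422 0.089]
tape 0.76 [299. 186.] 555 [0.735 0.025 0.016] [ 0.691 -0.02  -0.002] [0.78  0.07  0.026]
tape 0.44 [256. 265.] 95 [ 0.476 -0.213  0.015] [ 0.462 -0.224  0.008] [ 0.505 -0.185  0.019]
scissors 0.59 [287. 303.] 756 [ 0.502 -0.349  0.007] [ 0.458 -0.455 -0.001] [ 0.531 -0.303  0.011]
0.8
```

View pics/scene0.png

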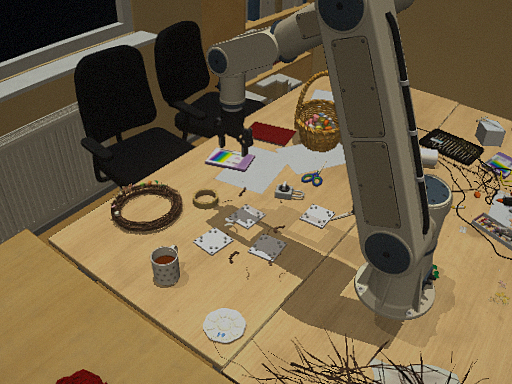

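The scene shows the lock at (283,191), shackle towards roughly -x. The four plates that could be the seat are at (215,241), (268,248), (245,218) and (314,218). The farthest left, with the largest y of about 0.177, is (215,241). I'll check that choice in a close crop.

Run:
```python
import cv2,numpy as np
a=cv2.imread("pics/scene0.png")[180:275,185:345]; b=cv2.imread("pics/side0.png")[150:280,170:330]
cv2.imwrite("pics/crop1.png",np.vstack([cv2.resize(x,None,fx=2.6*1,fy=2.6,interpolation=cv2.INTER_CUBIC) for x in (a,b)]))
```

```text
(no output)
```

View pics/crop1.png

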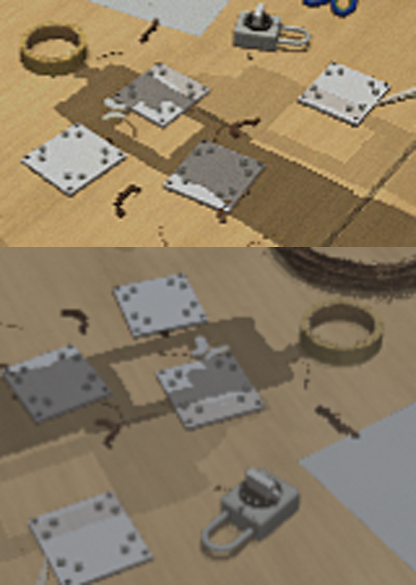

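The four plates look the same, and the left one is (215,241), at about (0.567, 0.177). The lock's shackle points to about -x and slightly -y. Next I'll look from close above the plate, then above the lock.

Run:
```python
from h import *
import pickle
out={}
for k,p,ns in [("stage",(0.53,0.177,0.26),["stage_seat"]),("lock",(0.49,-0.19,0.26),["lock_center","dial_grip","shackle_grip"])]:
    env.movep(p,down(np.pi/2)); env.wait(0.3)
    P=cams.camera_params("wrist"); im,d=cams.get_image("wrist")
    T=np.linalg.inv(np.array(P["camera_from_world"]));print(k,read_time_s(),T[:3,3].round(3),T[:3,2].round(2))
    M={}
    for n in ns:
        M[n]=masks_of("wrist",n)
        for r in M[n]:
            X=cloud("wrist",r["mask"],d,P)
            if len(X): print(n,round(r["p"],2),np.round(r["location"]),r["mask"].sum(),np.median(X,0).round(4),np.percentile(X,2,axis=0).round(3),np.percentile(X,98,axis=0).round(3))
    out[k]=(P,im,d,M); cv2.imwrite(f"pics/w_{k}.png",im)
pickle.dump(out,open("w.pkl","wb"))
cv2.imwrite("pics/w2.png",cv2.resize(np.hstack([out["stage"][1],out["lock"][1]]),None,fx=.78,fy=.78))
```

```text
stage 2.2917 [0.454 0.176 0.402] [ 0.3  -0.   -0.95]
stage_seat 0.93 [181.  45.] 7930 [0.4083 0.092  0.0074] [0.366 0.044 0.005] [0.455 0.14  0.013]
stage_seat 0.74 [ 6. 32.] 459 [ 0.3914 -0.1     0.0067] [ 0.364 -0.108  0.   ] [ 0.408 -0.097  0.009]
stage_seat 0.71 [123. 177.] 5690 [0.5576 0.007  0.0077] [ 0.516 -0.041  0.003] [0.604 0.056 0.014]
stage_seat 0.67 [255. 184.] 5471 [0.568  0.1761 0.0077] [0.525 0.128 0.006] [0.615 0.224 0.014]
lock 4.075 [ 0.414 -0.19   0.402] [ 0.3  -0.   -0.95]
lock_center 0.68 [255. 183.] 2880 [ 0.5212 -0.1886  0.0275] [ 0.464 -0.222 -0.   ] [ 0.563 -0.154  0.051]
dial_grip 0.95 [258. 194.] 958 [ 0.5289 -0.1849  0.0336] [ 0.513 -0.204  0.029] [ 0.55  -0.166  0.052]
shackle_grip 0.83 [232. 144.] 432 [ 0.4797 -0.2106  0.0167] [ 0.462 -0.224  0.014] [ 0.508 -0.182  0.019]
```

View pics/w2.png

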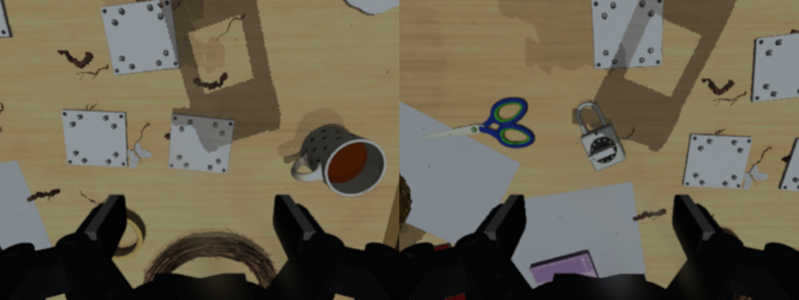

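The left picture shows the target plate centred near (202,142), with the mug to its right. The right one shows the lock at about (603,148), shackle pointing up and left. Now I'll fit the poses.

```bash
cat > fit.py <<'E'
from h import *
def ortho(P,im,c,z,half=0.07,s=4000):
    n=int(2*half*s); g=(np.arange(n)+.5)/s-half
    X,Y=np.meshgrid(c[0]+g,c[1]+g,indexing="ij")   # rows +x down, cols +y right
    uv=w2pix(P,np.c_[X.ravel(),Y.ravel(),np.full(X.size,z)]).reshape(n,n,2).astype(np.float32)
    return cv2.remap(im,uv[...,0],uv[...,1],cv2.INTER_CUBIC)
def draw(o,c,half,s,center,yaw,sx,sy,col):
    b=np.array([[1,1],[1,-1],[-1,-1],[-1,1]])*[sx/2,sy/2]; R=np.array([[np.cos(yaw),-np.sin(yaw)],[np.sin(yaw),np.cos(yaw)]])
    q=b@R.T+np.asarray(center[:2])-np.asarray(c[:2])
    cv2.polylines(o,[((q[:,::-1]+half)*s).astype(int).reshape(-1,1,2)],True,col,1)
    return o
def rect(X):
    (c,sz,a)=cv2.minAreaRect(X[:,:2].astype(np.float32)*1000); return np.array(c)/1000,np.array(sz),np.radians(a)
E
python3 - <<'E'
from fit import *
import pickle
o=pickle.load(open("w.pkl","rb"))
P,im,d,M=o["stage"]; r=[m for m in M["stage_seat"] if abs(m["location"][0]-255)<20][0]
k=np.ones((3,3),np.uint8)
v,u=np.nonzero(r["mask"]); X=pix2w("wrist",np.c_[u,v],z=0.008,P=P); print("stage mask rect",rect(X))
C=cloud("wrist",r["mask"],d,P); C=C[(C[:,2]>.0055)&(C[:,2]<.0095)]; print("stage cloud",rect(C),np.median(C,0))
P2,im2,d2,M2=o["lock"]
m=M2["lock_center"][0]["mask"]; C=cloud("wrist",m,d2,P2)
case=C[(C[:,2]>.0245)&(C[:,2]<.031)]; print("case",rect(case),len(case),case[:,2].mean())
sh=cloud("wrist",M2["shackle_grip"][0]["mask"],d2,P2); sh=sh[(sh[:,2]>.01)&(sh[:,2]<.022)]; print("sh",sh.mean(0),rect(sh))
disc=C[(C[:,2]>.0315)&(C[:,2]<.036)]; print("disc",rect(disc))
bar=C[(C[:,2]>.045)]; print("bar",rect(bar),bar.mean(0))
a=ortho(P,im,(0.568,0.176),.008); b=ortho(P2,im2,(0.52,-0.19),.028); 
cv2.imwrite("pics/ortho.png",cv2.resize(np.hstack([a,b]),None,fx=.7,fy=.7))
E
```

```text
stage mask rect (array([0.56946442, 0.17634225]), array([99.4214859 , 93.41908264]), np.float64(1.464637932054376))
stage cloud (array([0.57069446, 0.17622711]), array([99.81796265, 91.97619629]), np.float64(1.4621686490916546)) [0.56831301 0.17608138 0.00762878]
case (array([ 0.53195795, -0.18397636]), array([61.50105286, 53.80241013]), np.float64(0.4180664900300559)) 1154 0.027330257526875554
sh [ 0.480912   -0.20595766  0.01656831] (array([ 0.48265182, -0.20607001]), array([43.60055923, 39.95226288]), np.float64(0.4143670263807996))
disc (array([ 0.53181293, -0.18352618]), array([40.78789139, 39.99545288]), np.float64(0.7715176346379008))
bar (array([ 0.53343213, -0.18704048]), array([10.22874641, 38.56203079]), np.float64(0.40501267305189625)) [ 0.53147165 -0.18395816  0.0504305 ]
```

View pics/ortho.png

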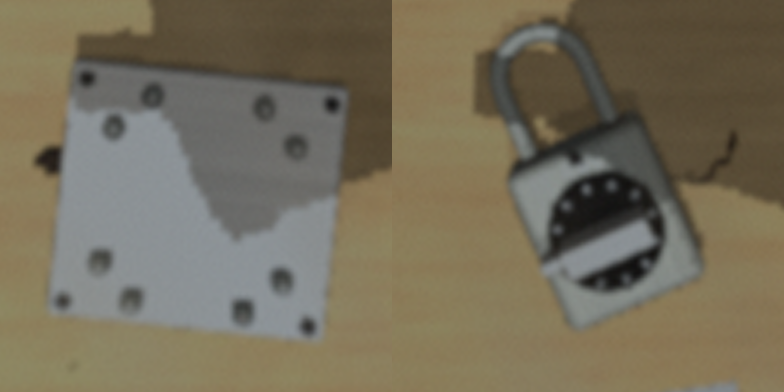

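The lock case is at (0.532, -0.184) with yaw 0.418, and the nose points to the lock's -y, so the dial is 3 notches anticlockwise. The seat is at (0.5698, 0.1765) with yaw -0.106. Fitted sizes match the given ones: 61.5x53.8 mm for the case and about 99.5x92.5 mm for the plate. Grasping now.

Run:
```python
from fit import *
import pickle
L=np.array([0.532,-0.184]); a=0.418
R=down(a+np.pi/2)
print("q6 now",read_qpos()[5])
hand.move_gripper(0.085,strength=60)
env.movep([*L,0.09],R); print("q6",read_qpos()[5])
hit=env.servo_line([*L,0.0025],R,vel=0.06,f_stop=12); print("hit",hit,read_eef_pos().round(4))
w=hand.move_gripper(0.03,strength=60); print("w",read_grip_width(),read_gripper_force())
env.servo_line([*L,0.15],R,vel=0.1); print("w",read_grip_width(),read_force().round(2))
env.movep([0.53,-0.184,0.15],down(np.pi/2)); env.wait(.2)
P=cams.camera_params("wrist");im,d=cams.get_image("wrist");p=read_eef_pos();print(p,read_time_s())
for n in ["lock_center","dial_grip"]:
    for r in masks_of("wrist",n)[:1]:
        C=cloud("wrist",r["mask"],d,P)-p; print(n,r["p"],np.median(C,0).round(4),np.percentile(C,98,axis=0).round(4))
        if n[0]=="l":
            top=np.percentile(C[:,2],99); case=C[(C[:,2]>top-.027)&(C[:,2]<top-.0205)]; print("top",top,"case",rect(case))
        else:
            top=np.percentile(C[:,2],99); q=C[(C[:,2]>top-.021)&(C[:,2]<top-.0155)]; print("disc",rect(q))
cv2.imwrite("pics/held.png",im); pickle.dump((P,im,d),open("held.pkl","wb"))
```

```text
q6 now -1.9434801176442764
q6 -2.322985844920223
hit False [ 0.5323 -0.1841  0.0029]
w 0.052835872640332154 63.67501974105835
w 0.053130034067211174 [-1.08 -0.42 -3.54]
[ 0.53003277 -0.18399051  0.14995407] 9.5417
lock_center 0.89 [-0.0163 -0.0007  0.0244] [0.0271 0.0241 0.048 ]
top 0.048261841934393784 case (array([-0.00012172, -0.00055419]), array([53.40698624, 61.85615921]), np.float64(1.5703538425797798))
dial_grip 0.71 [-0.0047 -0.0014  0.035 ] [0.0038 0.0175 0.0483]
disc (array([-0.00174051,  0.00058576]), array([40.37391281, 37.46723557]), np.float64(0.7503665429443824))
```

View pics/held.png

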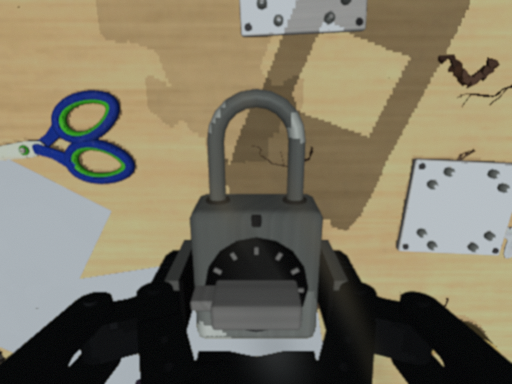

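The lock is held centred and square: measured offset (-0.1, -0.6) mm, underside 3 mm below the TCP. Next I'll carry it over, lower it between the pins and release.

Run:
```python
from fit import *
import pickle
S=np.array([0.5699,0.1769]); a=-0.106
R=down(a+np.pi/2)
env.movep([*S,0.13],R); 
env.servo_line([*S,0.032],R,vel=0.1); env.wait(.2); f0=read_force()
print(read_eef_pos().round(4),"w",read_grip_width())
hit=env.servo_line([*S,0.0112],R,vel=0.025,f_stop=10); print("hit",hit,read_eef_pos().round(4),(read_force()-f0).round(2))
pickle.dump(hit,open("hit.pkl","wb"))
if read_eef_pos()[2]<0.0135:
    hand.move_gripper(0.085)
    env.servo_line([*S,0.12],R,vel=0.12)
    env.movep([S[0]-.03,S[1],0.2],R); env.wait(.1)
P=cams.camera_params("wrist");im,d=cams.get_image("wrist");p=read_eef_pos();print(p,read_time_s())
for n in ["lock_center","dial_grip"]:
    for r in masks_of("wrist",n)[:1]:
        C=cloud("wrist",r["mask"],d,P); top=np.percentile(C[:,2],99)
        case=C[(C[:,2]>.032)&(C[:,2]<.0385)]; print("top",top,"case",rect(case))
        bar=C[C[:,2]>.053]; print("bar",rect(bar))
cv2.imwrite("pics/seat.png",im); pickle.dump((P,im,d),open("seat.pkl","wb"))
```

```text
[0.5703 0.1771 0.0326] w 0.052817699066956714
hit True [0.5696 0.1768 0.0111] [-0.15 -0.95  8.77]
[0.53924655 0.1766195  0.19849075] 15.2333
top 0.05961385008727016 case (array([0.56912109, 0.17585474]), array([53.72564697, 60.32901001]), np.float64(1.4643598980365717))
bar (array([0.56949463, 0.17583125]), array([31.86798096,  9.99691391]), np.float64(1.466874587895879))
top 0.05991312410345956 case (array([0.57226105, 0.17206784]), array([37.35632324, 37.17136383]), np.float64(1.211594751603298))
bar (array([0.56949463, 0.17583125]), array([31.86798096,  9.99691391]), np.float64(1.466874587895879))
```

View pics/seat.png

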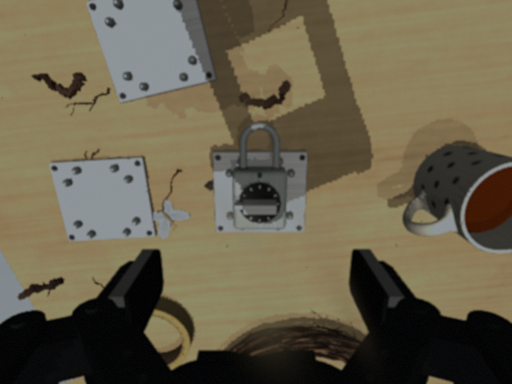

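The lock is seated flat: bar top at 0.0597 m against the expected 0.059, centred and square to the plate. Now I'll grip the dial bar and turn it 90° clockwise (3 clicks).

Run:
```python
from fit import *
import pickle
S=np.array([0.5696,0.1768]); a=-0.106
hand.move_gripper(0.035,strength=45)
env.movep([*S,0.11],down(a+np.pi)); print("q6",read_qpos()[5])
hit=env.servo_line([*S,0.0435],vel=0.06,f_stop=8); print("hit",hit,read_eef_pos().round(4))
hand.move_gripper(0.0,strength=45); print("w",read_grip_width(),read_gripper_force())
for i in range(1,10):
    env.movep([*S,0.0435],down(a+np.pi-i*np.pi/18))
    if i%3==0: print(i,read_wrist_torque().round(3),read_force().round(1),read_qpos()[5].round(3),read_time_s())
env.wait(.2)
hand.move_gripper(0.035); env.servo_line([*S,0.11],vel=0.12)
env.movep([S[0]-.03,S[1],0.2],down(a+np.pi/2)); env.wait(.1)
P=cams.camera_params("wrist");im,d=cams.get_image("wrist");print(read_time_s())
r=masks_of("wrist","lock_center")[0]
C=cloud("wrist",r["mask"],d,P); top=np.percentile(C[:,2],99)
case=C[(C[:,2]>.032)&(C[:,2]<.0385)]; print("top",top,"case",rect(case))
bar=C[C[:,2]>.053]; print("bar",rect(bar))
o=ortho(P,im,S,.036); cv2.imwrite("pics/turned.png",o)
```

```text
q6 -2.736027402807685
hit False [0.5699 0.1769 0.0439]
w 0.008475475826268047 47.585270404815674
3 [ 0.282 -0.014 -0.145] [-0.5  1.6  6.2] -2.217 19.7583
6 [ 0.251  0.02  -0.152] [0.7 2.3 7.3] -1.696 20.6333
9 [ 0.263 -0.073 -0.13 ] [0.8 2.1 7.2] -1.174 21.5083
23.4083
top 0.059662799208477446 case (array([0.56953082, 0.17594801]), array([53.53488159, 60.60993195]), np.float64(1.4614057865974013))
bar (array([0.56793695, 0.17627937]), array([ 8.51181412, 36.28814316]), np.float64(1.4638565605905467))
```

View pics/turned.png

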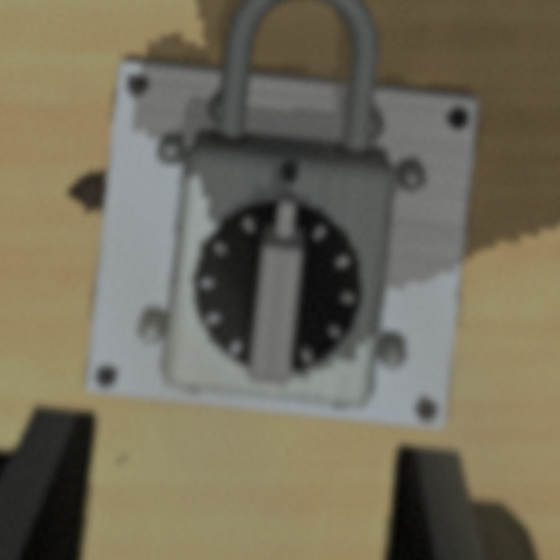

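The nose is in line with the mark at about (290,180), and the lock is still seated. Now I'll grip the shackle and pull.

```bash
python3 - <<'E'
from fit import *
S=np.array([0.570,0.1769]); a=-0.106; u=np.array([np.cos(a),np.sin(a)])
R=down(a+np.pi/2); G=S-0.0535*u
hand.move_gripper(0.06,strength=100)
env.movep([*G,0.09],R)
hit=env.servo_line([*G,0.0112],R,vel=0.06,f_stop=8); print("hit",hit,read_eef_pos().round(4))
hand.move_gripper(0.02,strength=100); print("w",read_grip_width(),read_gripper_force())
env.wait(.1); p0=read_eef_pos(); f0=read_force()
z=p0[2]
hit=env.servo_line([*(G-0.021*u),0.0112],R,vel=0.03,f_stop=10)
print("hit",hit,"pulled",((p0-read_eef_pos())[:2]@u).round(4),(read_force()-f0).round(1),read_grip_width())
env.wait(.3); print(read_eef_pos().round(4),(read_force()-f0).round(1),read_time_s())
for c in ("side","scene"):
    im,d=cams.get_image(c); P=cams.camera_params(c)
    for n in ("lock_center","shackle_grip"):
        for r in masks_of(c,n)[:1]:
            C=cloud(c,r["mask"],d,P);q=(C[:,:2]-S)@u;print(c,n,round(r["p"],2),np.percentile(q,[1,99]).round(4),C[:,2].max().round(4))
    cv2.imwrite(f"pics/pull_{c}.png",im)
    uv=w2pix(P,[[*S,.03]])[0].astype(int); k=im[uv[1]-35:uv[1]+35,uv[0]-50:uv[0]+50]
    cv2.imwrite(f"pics/pull_{c}_c.png",cv2.resize(k,None,fx=4,fy=4,interpolation=cv2.INTER_CUBIC))
E
python3 -c "
import cv2,numpy as np
cv2.imwrite('pics/pullc.png',np.vstack([cv2.imread('pics/pull_%s_c.png'%c) for c in('side','scene')]))"
```

```text
hit False [0.5171 0.1827 0.0116]
w 0.03598287801139393 99.0722937695682
hit True pulled 0.0198 [ 2.6 -0.3 -2.7] 0.03616630120629137
[0.4975 0.1849 0.0115] [ 1.   2.4 -1.9] 27.2333
side lock_center 0.55 [-0.0935  0.0302] 0.0601
side shackle_grip 0.52 [-0.0926 -0.0486] 0.025
scene lock_center 0.45 [-0.0666  0.0668] 0.1151
```

View pics/pullc.png

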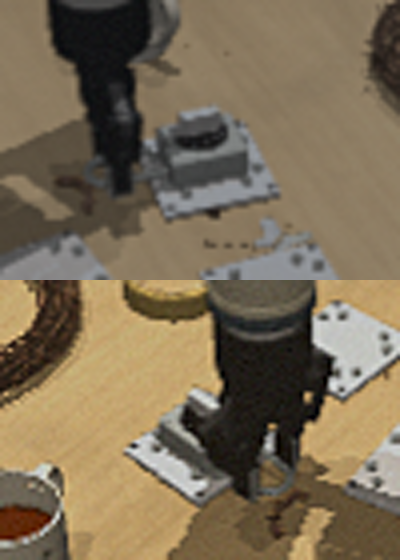

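The shackle is pulled 19.8 mm to its stop. The case is still on the plate, and the shackle tip is at -93 mm against about -77 when shut. Now a slow lift.

Run:
```python
from fit import *
hand.move_gripper(0.02,strength=120); print("w",read_grip_width(),read_gripper_force())
p=read_eef_pos()
for z,v in ((0.03,.02),(0.06,.03),(0.2,.06)):
    env.servo_line([p[0],p[1],z],vel=v); print(read_eef_pos().round(4),read_grip_width(),read_gripper_force(),read_force().round(2),read_wrist_torque().round(2))
env.wait(.5)
S=np.array([0.570,0.1769]); a=-0.106; u=np.array([np.cos(a),np.sin(a)])
P=cams.camera_params("side"); im,d=cams.get_image("side"); T=read_eef_pos()
for n in ("lock_center","dial_grip","shackle_grip"):
    for r in masks_of("side",n)[:1]:
        C=cloud("side",r["mask"],d,P); q=(C[:,:2]-T[:2])@u; print(n,round(r["p"],2),np.percentile(q,[1,50,99]).round(4),np.percentile(C[:,2],[1,50,99]).round(4))
uv=w2pix(P,[[*T]])[0].astype(int); k=im[uv[1]-40:uv[1]+40,uv[0]-50:uv[0]+60]
wi,_=cams.get_image("wrist")
k=cv2.resize(k,(528,384),interpolation=cv2.INTER_CUBIC)
cv2.imwrite("pics/lift.png",cv2.resize(np.hstack([k,wi]),None,fx=.76,fy=.76)); print(read_time_s())
```

```text
w 0.035344165296663066 119.23960648477077
[0.4979 0.1848 0.0299] 0.03568762226603317 120.44560521841049 [-0.07  0.05 -3.46] [0.03 0.2  0.06]
[0.4978 0.1848 0.0598] 0.035453385019651514 120.44708490371704 [ 0.44  0.81 -2.57] [-0.02  0.23  0.02]
[0.4978 0.1847 0.1997] 0.03517681620984923 120.44625978916883 [ 0.21  0.13 -3.23] [ 0.07  0.2  -0.04]
lock_center 0.73 [0.2068 0.2508 0.2993] [-0.002   0.0165  0.0263]
dial_grip 0.54 [0.0488 0.0698 0.1212] [0.1163 0.2298 0.246 ]
shackle_grip 0.32 [-0.0172  0.0648  0.0998] [0.0701 0.2186 0.2449]
33.2083
```

View pics/lift.png

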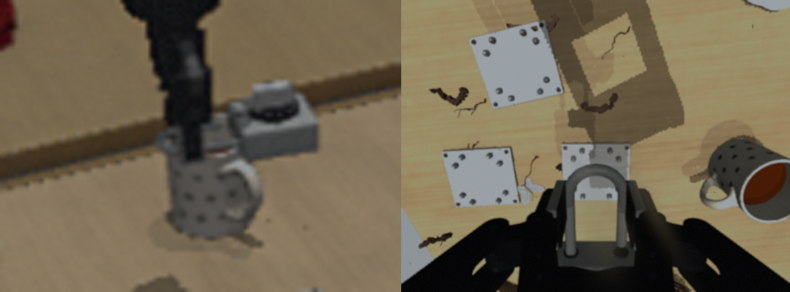

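The lock hangs level from its open shackle at about 0.2 m. The dial axis is 70 mm from the grip, which is 53.5 + 18 mm less measuring error, so it is still open. The plate below is empty and the mug hasn't moved. Handing in.

```bash
python3 -c "
from workcell import *
print(read_gripper_force(),sign_off())"
```

```text
the job is handed in; nothing more can be done
120.447415150702 None
```

I handed the job in with the lock held open about 0.2 m above the table by its shackle; the dial was turned to its mark and the shackle pulled to its stop on the plate, and `sign_off()` gave no verdict.

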